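# Open the photometer's filter compartment

## Robot

A 7-joint arm with a two-finger parallel gripper is mounted at the origin on the work surface. World frame = base frame: x ahead of the robot, y to its left, z up, the work surface at z = 0. Lengths are in mm, angles in rad, forces in N, time in s.
With the tool pointing down it reaches from about 425 to 925 mm from the base axis. Payload 6.8 kg.
Tool frame: the origin (TCP) lies midway between the tips of the shut fingers; the grasp point (between the pads) lies grasp_offset behind it (grasp_offset is the distance from the TCP to the grasp point, in mm); z points along the fingers, y is the line along which they close (so a half turn about z gives the same grasp; the last joint's range is limited). The gripper opens to 85 mm and grips with 20 to 120 N. Pads are 22 mm wide; open, the fingers measure 114 mm over their backs; the gripper's body (76 mm by 85 mm) begins 54 mm behind the grasp point. The pads swing forward as they close: fully open they stand 13 mm farther back than shut.
Start: joints at [1.149, 0.477, 0.022, 1.555, -0.011, 1.109, -0.083], TCP at [208.365, -642.052, 231.308] pointing down, gripper open.
Joint ranges: [-2.96, 2.96], [-0.34, 2.1], [-1.41, 1.46], [0.24, 2.44], [-1.37, 4.51], [0.17, 1.92], [-2.96, 2.96]. Speed limits (rad/s): [2.39, 2.39, 3.14, 3.14, 3.14, 3.14, 3.14].

## Interface

Orientations are given as a unit quaternion [x, y, z, w].
In Python, from station import get_obs, capture, finish_job, grasp_offset gives the robot as it stands.
- The arm moves only by the tool send_rows, never from a script. Its argument "series" is a list that holds one entry, the list of rows, each a list of 7 numbers: the turn, a rotation vector about the tool's x, y, z in rad, then the shift along the tool's x, y, z in m, then the closure, from 0 (fully open) to 1 (shut). In form: [[[rx, ry, rz, x, y, z, jaw], ...]]. A call has 1 to 12 rows; each row shifts and turns the commanded pose from where the row before left it, along the tool's axes as they then stand; what a row does not reach is not made up. A row lasts 1/12 s, in which the tool goes at most 41.7 mm and 7.16 degrees, less where a joint would pass 70% of its speed; a pose out of reach is approached as far as the arm can. A call with a gripper value outside its range is refused whole. The fingers move at their own pace and stop on an object; the grip force is fixed at half the most. Time passes only in rows, so rows that do not move let the fingers close. It gives the time, the measured TCP pose, the force, the opening and the grip force at its end, in the units of the state.
- get_obs(): the state, without advancing time (a new reading comes with each control period).
- capture(name): name is "side" or "top"; returns a dict with "frame" (480x640x3 uint8, blue, green, red), "vfov" (degrees; the focal length in pixels is half the picture's height over the tangent of half this angle, whatever the lens; pixels are square), "cx", "cy" (the principal point, pixels), "eye" and "rotation" of the camera in the world. Camera axes: x right, y up, looking along -z (the intrinsics and any distortion apply to the point x, -y, -z); pixel columns grow to the right and rows downward; lengths in mm; the calibration is good to about 2 mm. A picture is of the moment at which its call begins. There is no depth.
- finish_job(): hands the job in; it is judged then, once.
The state is a dict: "time_s": time; "joint_positions": joint angles; "qd": joint speeds; "tau": joint torques, N m; "tcp_pos": TCP position; "tool_rot": TCP orientation; "wrist_force": force on the tool from outside, world axes, zero at the start; "ft_torque": the same for the moment, N m; "width": finger opening in mm; "grip_force": force on a finger pad.
Only numpy, scipy, OpenCV 4.12 (cv2) and the standard library are available. Lean on these libraries where they do the work, as an engineer would, in place of code of your own. Each camera call takes 0.05 s, during which the arm holds its last target. There are 200 camera calls.

## Task

Open the filter compartment of the bench photometer: press its snap tab down all the way so that it stays in, then push the released cover along the guide until the filter well is completely uncovered. Leave the cover lying flat in the guide on top of the instrument; do not lift it, do not force it while the tab is still up, and leave the vials and the other things where they stand.

Things in the scene. Friction and masses are not known exactly. Their poses are not given: they have to be found in the camera images.
- photometer: Slate-grey bench instrument, fixed, 220 (its x) x 280 (its y) x 70 mm high; origin at the centre of its underside, z up, flat top deck at z = 70 mm. A guide for the cover runs along its y axis, centred on x = 0: side rails at x = +-40 to 44 mm and end lips at y = +100 and y = -131 mm, all standing 6 mm above the deck. Flat display and keys near x = -86 mm, y = -120 to 0.
- well (a point): Centre, at deck height, of the filter well: an opening 54 (x) x 52 (y) mm, 30 mm deep, at y = +62 mm of the photometer (y = +36 to +88), with a round filter at its bottom. Hidden under the cover at the start.
- rest (a point): Middle of the plain deck at y = -62 mm of the photometer, in the same guide, where the opened cover can lie. A place in the guide, not a target point.
- tab (a joint): The snap tab's travel straight down in m: 0 = up (locked), 0.008 = all the way in. It resists with about 3 N friction and stays wherever it is pushed; there is no return spring.
- tab_top (a point): Centre of the top of the snap tab, a light grey 28 x 28 mm block beside the guide at x = -64, y = +22 mm of the photometer. Top 18 mm above the deck when up, 10 mm when fully in. Its 6 mm wide tooth bar crosses the guide at y = +18 to +24 mm: up, it stands 6 mm above the deck and blocks the cover; fully in, it lies 2 mm below the deck and the cover passes over it.
- cover: Loose light grey plate, 76 (x) x 72 (y) x 10 mm, about 90 g, with an upright rib on top; origin at the centre of its underside, axes as the photometer's. Seated over the well at x = 0, y = +62, z = 70 mm of the photometer. Released, it slides towards -y, to the end lip at y = -95 mm. The well is completely uncovered once its origin has y below 0.
- rib (a point): Middle of the top edge of the cover's rib. The rib is 50 (x) x 8 (y) mm, centred at y = +20 mm of the cover, from 10 to 27 mm above the cover's underside (97 mm above the table). Behind it (+y) lie 12 mm of cover top; push on its +y face.
- vial_a: Small capped glass vial, 24 mm diameter, 38 mm high, loose, standing on the photometer's deck on its +x side; origin at the centre of its underside. Leave it.
- vial_b: A second such vial on the deck's +x side, further to -y. Leave it.
- flask: Conical glass flask, 68 mm diameter, 100 mm high, on the table just beyond the photometer's -y end. Origin at the centre of its underside. Leave it.
- beaker: Glass beaker, 80 mm diameter, 95 mm high, on the table; origin at the centre of its underside. Leave it.
- jar: White jar with a lid, 68 mm diameter, 100 mm high, on the table; origin at the centre of its underside. Leave it.
- wash: White bottle, 60 mm diameter, 140 mm high, on the table; origin at the centre of its underside. Leave it.
- case: Black closed instrument case, 90 x 140 x 34 mm, on the table; origin at the centre of its underside. Leave it.
Mind the look-alikes: they are no part of the job. Of the things like the cover, leave any that is red; of the rest the smaller one is meant.

How it is judged (in metres and radians):
On the way, in this order (a step that is already met when the one before it is completed fails the run):
1. the snap tab is pressed in while the cover is still on its seat (value of joint tab above 0.0065 m and y of cover in the frame of photometer above 0.05 m), for 0.2 s.
2. the cover has been pushed along the guide until the filter well is uncovered (y of cover in the frame of photometer below 0.001 m), for 0.2 s.
At the end, for the whole second after the job is handed in: The tab is in (at least 6.5 of 8 mm); the cover lies at rest and flat (within 4 degrees, within 4 mm of deck height) in the guide, its origin past the photometer's y = +1 mm towards -y so that the filter well is completely uncovered (value of joint tab above 0.0065 m and y of cover in the frame of photometer between -0.105 and 0.001 m and x of cover in the frame of photometer between -0.008 and 0.008 m and z of cover in the frame of photometer between 0.066 and 0.074 m and angle between cover's own z axis and vertical below 0.07 rad and linear speed of cover below 0.01 m/s); the robot touches nothing.
It fails at once if the cover is lifted more than 12 mm off the deck or tipped (z of cover in the frame of photometer above 0.082 m or angle between cover's own z axis and vertical above 0.35 rad).
It fails at once if the cover is forced more than 10 mm off its seat while the tab is still up (value of joint tab below 0.0045 m and y of cover in the frame of photometer below 0.052 m).
It fails at once if a vial or another bystander is moved more than 20 mm or lifted (distance of any of vial_a, vial_b, flask, beaker, jar, wash, case from where it was at the start of the episode above 0.02 m).
It fails at once if a vial, flask, beaker, jar or bottle is tipped (angle between any of vial_a, vial_b, flask, beaker, jar, wash, case's own z axis and vertical above 0.35 rad).
It also fails if it takes over 38 s, if anything falls off the work surface, if the arm or the gripper's body presses on something with over 40 N, if the wrist force passes 120 N, or if a joint passes its speed limit or range.

## Working session

There is one attempt and no reset: what is moved stays moved. The work goes in short steps, Python scripts to look and compute and a tool call to move; the robot and the scene stay as the last step left them, time stands still between calls to the robot, and variables do not carry over. Pictures are saved under pics/ and viewed, at most 10 in all, crops included, and the job is handed in when it is done.

Besides the shell and the picture viewer there is one more tool, called after ">>>" as name(argument=value, ...) on one line, values as JSON. send_rows: Moves the arm, as the interface text tells. Its arguments: {"type":"object","properties":{"series":{"type":"array","items":{"type":"array","items":{"type":"array","items":{"type":"number"}}}}},"required":["series"]}

```bash
mkdir -p pics; python3 - <<'E'
from station import *
import cv2
print(get_obs(), grasp_offset)
for n in("side","top"):
    c=capture(n); cv2.imwrite(f"pics/{n}0.png",c["frame"]); c.pop("frame"); print(n,c)
E
```

```text
{'time_s': 0.0, 'joint_positions': array([ 1.14891441,  0.47781849,  0.02234143,  1.5564856 , -0.01150045,
        1.10930389, -0.08311047]), 'qd': array([-0.00080045,  0.0007892 ,  0.00028573, -0.00056893, -0.00073023,
       -0.00148719, -0.00214884]), 'tau': array([ 6.48267292e-05, -5.96452403e+01,  1.60780896e+00, -2.81194693e+01,
        1.23879997e-02,  9.43841762e-03,  1.43794864e-05]), 'tcp_pos': array([ 208.13780069, -641.46379625,  230.29901064]), 'tool_rot': array([ 9.87716690e-01,  1.56252519e-01, -2.17109645e-04, -9.18238185e-04]), 'wrist_force': array([-0.22250152,  0.0185163 , -0.48670675]), 'ft_torque': array([-0.03052928, -0.00619058,  0.05365895]), 'grip_force': 0.0, 'width': 85.3235916609337} 18.700000000000003
side {'vfov': 54.35633050126652, 'cx': 313.382256175106, 'cy': 238.22340064556116, 'eye': array([ 469.9640436 , -788.47619088,  840.94593504]), 'rotation': array([ 0.38754595, -0.01569565, -0.0563634 ,  0.91999182])}
top {'vfov': 43.86553128053674, 'cx': 320.2184520352995, 'cy': 228.13086587285886, 'eye': array([ 436.54695945,  -14.6449394 , 1706.03296737]), 'rotation': array([ 0.02019555, -0.02834928, -0.69857979,  0.71468506])}
```

View pics/top0.png

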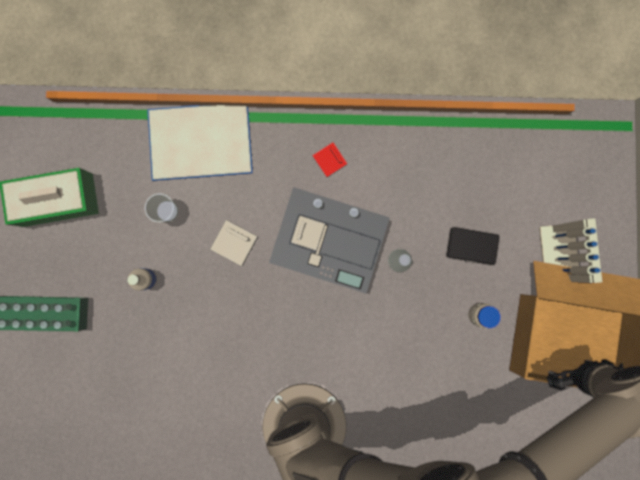

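View pics/side0.png

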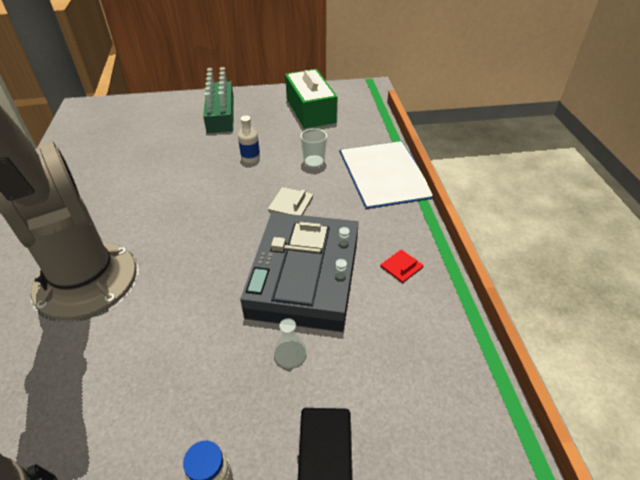

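The top view shows the photometer at about px (331,240), with the cover at (309,234) and the tab at (315,260). The vials are at (318,203) and (354,212), and the flask is at (400,260). Next I'll enlarge both views to get precise points.

```bash
cat > h.py <<'E'
import numpy as np, cv2
from scipy.spatial.transform import Rotation as R
from station import *
def ray(c,u,v):
    f=240/np.tan(np.radians(c["vfov"]/2))
    d=R.from_quat(c["rotation"]).apply([(u-c["cx"])/f,-(v-c["cy"])/f,-1]); return np.array(c["eye"]),d
def at_z(c,u,v,z):
    e,d=ray(c,u,v); return e+d*(z-e[2])/d[2]
def proj(c,p):
    f=240/np.tan(np.radians(c["vfov"]/2))
    q=R.from_quat(c["rotation"]).inv().apply(np.atleast_2d(p)-c["eye"])
    return np.c_[c["cx"]+f*q[:,0]/-q[:,2], c["cy"]-f*q[:,1]/-q[:,2]]
def crop(c,x,y,w,h,k,name):
    cv2.imwrite(name,cv2.resize(c["frame"][y:y+h,x:x+w],None,fx=k,fy=k,interpolation=cv2.INTER_CUBIC))
E
python3 - <<'E'
from h import *
a=capture("top");crop(a,265,180,133,100+20,5,"pics/t1.png")
b=capture("side");crop(b,235,205,130,130,4.6,"pics/s1.png")
E
```

```text
(no output)
```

View pics/t1.png

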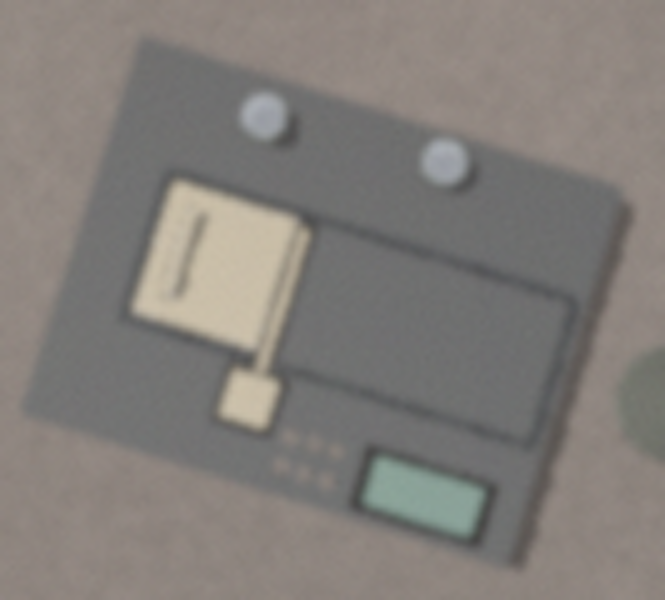

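View pics/s1.png

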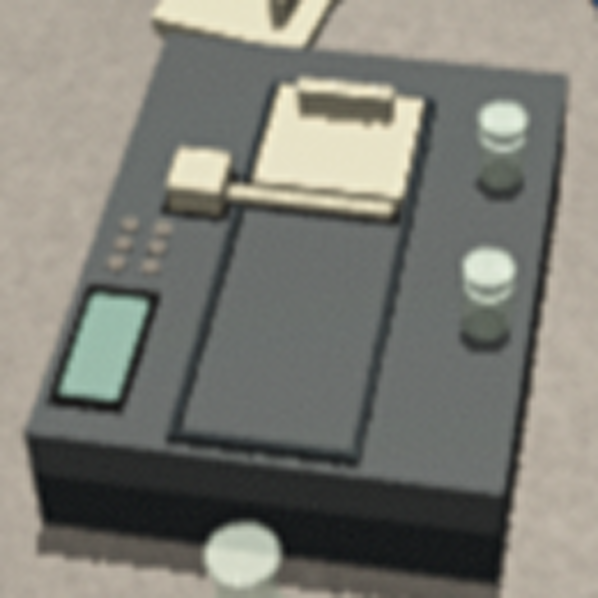

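Corners and other features are clear in both crops. In the top crop the deck corners are (145,37), (622,187), (520,567) and (25,410), and the tab centre is (250,400). In the side crop the corners are (567,75), (28,433) and (508,493), and the tab top is at (202,165). I'll fit the pose from these.

```bash
cat > fit.py <<'E'
from h import *
from scipy.optimize import least_squares
a=capture("top");b=capture("side")
T=[((145,37),(110,140,70)),((622,187),(110,-140,70)),((520,567),(-110,-140,70)),((25,410),(-110,140,70)),((250,398),(-64,22,88))]
S=[((567,75),(110,140,70)),((28,433),(-110,-140,70)),((508,493),(110,-140,70)),((202,165),(-64,22,88)),((165,40),(-110,140,70))]
tp=np.array([p for p,_ in T])/5.+[265,180]-.4; sp=np.array([p for p,_ in S])/4.6+[235,205]-.4
tm=np.array([m for _,m in T],float); sm=np.array([m for _,m in S],float)
W=lambda q,m:R.from_euler('z',q[2]).apply(m)+[q[0],q[1],0]
ft=lambda q:(proj(a,W(q,tm))-tp).ravel(); fs=lambda q:(proj(b,W(q,sm))-sp).ravel()
for n,f in(("top",ft),("side",fs),("both",lambda q:np.r_[ft(q),fs(q)])):
    r=least_squares(f,[450,-40,-.3]);print(n,r.x.round(3),np.abs(r.fun).max().round(2), r.fun.round(1))
for n,m in dict(tab=(-64,22,88),rib=(0,82,97),cov=(0,62,70)).items():print(n,W(r.x,np.array([m],float)).round(1))
o=get_obs();print(np.degrees(R.from_quat(o["tool_rot"]).as_matrix()).round(1)/57.3)
E
python3 fit.py
```

```text
top [ 5.18735e+02 -5.98310e+01 -2.78000e-01] 1.52 [-0.3 -0.5  1.2 -0.6 -1.5 -0.  -0.3  1.1  0.9  0. ]
side [ 5.22024e+02 -6.05000e+01 -2.78000e-01] 1.54 [ 0.4 -0.6 -0.3  0.5  0.3  0.3 -0.5  0.8  0.2 -1.5]
both [ 5.20705e+02 -6.01510e+01 -2.77000e-01] 1.57 [-0.2 -1.2  1.3 -1.3 -1.4 -0.7 -0.1  0.4  1.  -0.7 -0.2 -0.7 -0.9  0.4
 -0.3  0.2 -1.1  0.8 -0.4 -1.6]
tab [[465.2 -21.5  88. ]]
rib [[543.1  18.7  97. ]]
cov [[ 5.377e+02 -5.000e-01  7.000e+01]]
[[ 0.95113438  0.30890052 -0.        ]
 [ 0.30890052 -0.95113438  0.        ]
 [-0.         -0.         -1.        ]]
```

>>> send_rows(series=[[[0,0,0.118,0,0,0,1],[0,0,0.118,0,0,0,1],[0,0,0.118,0,0,0,1],[0,0,0.118,0,0,0,1],[0,0,0.119,0,0,0,1],[0,0,0,0.004,-0.02,0,1],[0,0,0,0.004,-0.037,0,1],[0,0,0,0.004,-0.037,0,1],[0,0,0,0.004,-0.037,0,1],[0,0,0,0.004,-0.037,0,1],[0,0,0,0.004,-0.037,0,1],[0,0,0,0.004,-0.037,0,1]]])

```text
time_s: 1.3
tcp_pos: [301.9, -415.2, 231.4]
tool_rot: [0.99, -0.138, 0.0, 0.0]
wrist_force: [1.5, -0.2, 0.4]
width: 0.1
grip_force: 0.0
```

>>> send_rows(series=[[[0,0,0,0.004,-0.037,0,1],[0,0,0,0.004,-0.037,0,1],[0,0,0,0.004,-0.037,0,1],[0,0,0,0.004,-0.037,0,1],[0,0,0,0.004,-0.037,0,1],[0,0,0,0.004,-0.037,0,1],[0,0,0,0.004,-0.037,0,1],[0,0,0,0.004,-0.037,0,1],[0,0,0,0.004,-0.037,0,1],[0,0,0,0.004,-0.037,0,1],[0,0,0,0.004,-0.02,0,1],[0,0,0,0,0,0,1]]])

```text
time_s: 2.3
tcp_pos: [452.5, -48.8, 231.8]
tool_rot: [0.991, -0.134, 0.001, -0.001]
wrist_force: [0.7, 0.1, -0.1]
width: 0.3
grip_force: 0.0
```

```bash
cat > st.py <<'E'
from h import *
o=get_obs();q=(520.7,-60.2,-.277)
Rm=R.from_quat(o["tool_rot"]);M=Rm.as_matrix()
print(o["time_s"],o["tcp_pos"].round(1),"phot:",R.from_euler('z',-q[2]).apply(o["tcp_pos"]-[q[0],q[1],0]).round(1),"toolx yaw",np.arctan2(M[1,0],M[0,0]).round(3),"tz",M[:,2].round(3),"F",o["wrist_force"].round(1),"w",round(o["width"],1))
E
python3 st.py
```

```text
2.3 [452.5 -48.8 231.8] phot: [-68.7  -7.7 231.8] toolx yaw -0.27 tz [ 0.002  0.002 -1.   ] F [ 0.7  0.1 -0.1] w 0.3
```

>>> send_rows(series=[[[0,0,0.007,0.004,-0.03,0.02,1],[0,0,0,0,0,0.035,1],[0,0,0,0,0,0.035,1],[0,0,0,0,0,0.03,1],[0,0,0,0,0,0,1],[0,0,0,0,0,0,1]]])

```text
time_s: 2.8
tcp_pos: [461.5, -26.6, 110.7]
tool_rot: [0.99, -0.142, -0.002, 0.0]
wrist_force: [0.3, -0.3, -0.1]
width: 0.0
grip_force: 0.0
```

```bash
python3 st.py; python3 - <<'E'
from h import *
b=capture("side");crop(b,235,175,130,130,4.6,"pics/s2.png")
E
```

```text
2.8 [461.5 -26.6 110.7] phot: [-66.1  16.1 110.7] toolx yaw -0.285 tz [-0.003 -0.    -1.   ] F [ 0.3 -0.3 -0.1] w 0.0
```

View pics/s2.png

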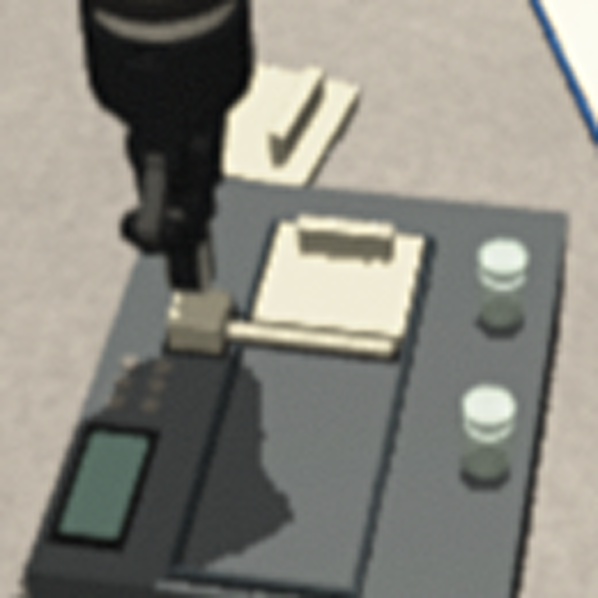

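The fingertips hover over the tab, with the tip at crop (193,285) and the tab top at (200,305). I'll nudge +y a little and press in steps.

>>> send_rows(series=[[[0,0,-0.004,0.001,-0.005,0,1],[0,0,0,0,0,0.012,1],[0,0,0,0,0,0.008,1],[0,0,0,0,0,0.004,1],[0,0,0,0,0,0.003,1],[0,0,0,0,0,0.002,1],[0,0,0,0,0,0,1],[0,0,0,0,0,0,1]]])

```text
time_s: 3.52
tcp_pos: [465.2, -21.6, 82.5]
tool_rot: [0.99, -0.14, 0.0, -0.0]
wrist_force: [0.3, -0.7, 0.3]
width: 0.0
grip_force: 0.4
```

```bash
python3 st.py
```

```text
3.5167 [465.2 -21.6  82.5] phot: [-63.9  21.9  82.5] toolx yaw -0.28 tz [ 0. -0. -1.] F [ 0.3 -0.7  0.3] w 0.0
```

>>> send_rows(series=[[[0,0,0,0,0,0.001,1],[0,0,0,0,0,0.001,1],[0,0,0,0,0,0.001,1],[0,0,0,0,0,0.001,1],[0,0,0,0,0,0,1],[0,0,0,0,0,0,1]]])

```text
time_s: 4.02
tcp_pos: [465.3, -21.6, 79.9]
tool_rot: [0.99, -0.14, 0.0, 0.0]
wrist_force: [-6.5, 0.6, 23.1]
width: -0.2
grip_force: 11.5
```

The tab bottomed out with the tip at 79.9 mm and a force of 23 N. Next I'll raise the tool and move behind the rib.

>>> send_rows(series=[[[0,0,0,0,0,-0.02,1],[0,0,0,0,0,-0.035,1],[0,0,0,0.02,-0.03,0,1],[0,0,0,0.022,-0.03,0,1],[0,0,0,0.022,-0.03,0,1],[0,0,0,0,0,0,1],[0,0,0,0,0,0,1],[0,0,0,0,0,0,1]]])

```text
time_s: 4.68
tcp_pos: [550.4, 46.8, 132.5]
tool_rot: [0.99, -0.14, -0.001, 0.0]
wrist_force: [0.6, -0.8, 0.5]
width: 0.2
grip_force: 0.0
```

```bash
python3 st.py; python3 - <<'E'
from h import *
b=capture("side");crop(b,235,175,130,130,4.6,"pics/s3.png")
E
```

```text
4.6833 [550.4  46.8 132.5] phot: [ -0.7 111.  132.5] toolx yaw -0.28 tz [-0.002 -0.001 -1.   ] F [ 0.6 -0.8  0.5] w 0.2
```

View pics/s3.png

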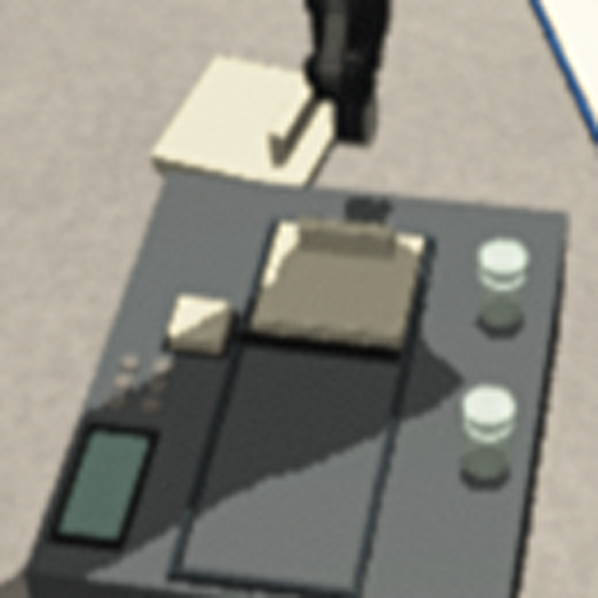

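The tooth bar has disappeared into the deck and the cover is still seated. The shut fingers hover behind the rib. I'll lower to z≈87 and push.

>>> send_rows(series=[[[0,0,0,0,0,0.025,1],[0,0,0,0,0,0.015,1],[0,0,0,0,0,0.006,1],[0,0,0,0,0,0,1],[0,0,0,0.0005,0.004,0,1],[0,0,0,0,0.004,0,1],[0,0,0,0,0.004,0,1],[0,0,0,0,0.004,0,1],[0,0,0,0,0.004,0,1],[0,0,0,0,0.004,0,1],[0,0,0,0,0,0,1]]])

```text
time_s: 5.65
tcp_pos: [545.6, 23.1, 87.8]
tool_rot: [0.99, -0.14, 0.001, 0.0]
wrist_force: [1.1, 0.9, 0.5]
width: -0.2
grip_force: 0.5
```

```bash
python3 st.py; python3 - <<'E'
from h import *
b=capture("side");crop(b,235,175,130,130,4.6,"pics/s4.png")
E
```

```text
5.65 [545.6  23.1  87.8] phot: [ 1.1 86.9 87.8] toolx yaw -0.281 tz [ 0.001 -0.    -1.   ] F [1.1 0.9 0.5] w -0.2
```

View pics/s4.png

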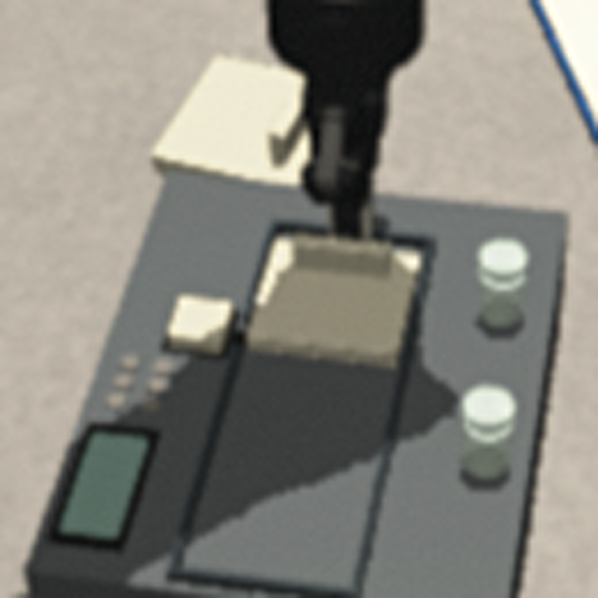

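The cover is sliding flat: its front edge has moved from crop row 340 to about 357. I'll continue pushing.

>>> send_rows(series=[[[0,0,0,0,0.005,0,1],[0,0,0,0,0.007,0,1],[0,0,0,0,0.007,0,1],[0,0,0,0,0.007,0,1],[0,0,0,0,0.007,0,1],[0,0,0,0,0.007,0,1],[0,0,0,0,0.007,0,1],[0,0,0,0,0.006,0,1],[0,0,0,0,0.004,0,1],[0,0,0,0,0,0,1]]])

```text
time_s: 6.53
tcp_pos: [529.0, -32.2, 87.2]
tool_rot: [0.99, -0.14, -0.0, 0.0]
wrist_force: [-0.3, -0.7, 0.7]
width: 0.2
grip_force: 0.0
```

>>> send_rows(series=[[[0,0,0,0,0.005,0,1],[0,0,0,0,0.007,0,1],[0,0,0,0,0.007,0,1],[0,0,0,0,0.007,0,1],[0,0,0,0,0.007,0,1],[0,0,0,0,0.005,0,1],[0,0,0,0,0.003,0,1],[0,0,0,0,0.002,0,1],[0,0,0,0,0,0,1],[0,0,0,0,0,0,1],[0,0,0,0,-0.008,0,1],[0,0,0,0,-0.004,-0.03,1]]])

```text
time_s: 7.53
tcp_pos: [517.6, -59.2, 113.3]
tool_rot: [0.99, -0.139, -0.004, 0.0]
wrist_force: [-0.5, 0.7, 0.1]
width: -0.1
grip_force: 0.0
```

>>> send_rows(series=[[[0,0,0,0,0,-0.03,1],[0,0,0,0,-0.035,-0.03,1],[0,0,0,0,-0.04,-0.03,1],[0,0,0,0,-0.04,0,1],[0,0,0,0,-0.04,0,1],[0,0,0,0,0,0,1],[0,0,0,0,0,0,1]]])

```text
time_s: 8.12
tcp_pos: [561.0, 83.1, 199.6]
tool_rot: [0.991, -0.136, 0.0, -0.001]
wrist_force: [-0.5, -0.7, -0.8]
width: -0.5
grip_force: 0.0
```

```bash
python3 st.py; python3 - <<'E'
from h import *
b=capture("side");crop(b,235,195,130,130,4.6,"pics/s5.png")
E
```

```text
8.1167 [561.   83.1 199.6] phot: [ -0.4 148.9 199.6] toolx yaw -0.274 tz [ 0.     0.002 -1.   ] F [-0.5 -0.7 -0.8] w -0.5
```

View pics/s5.png

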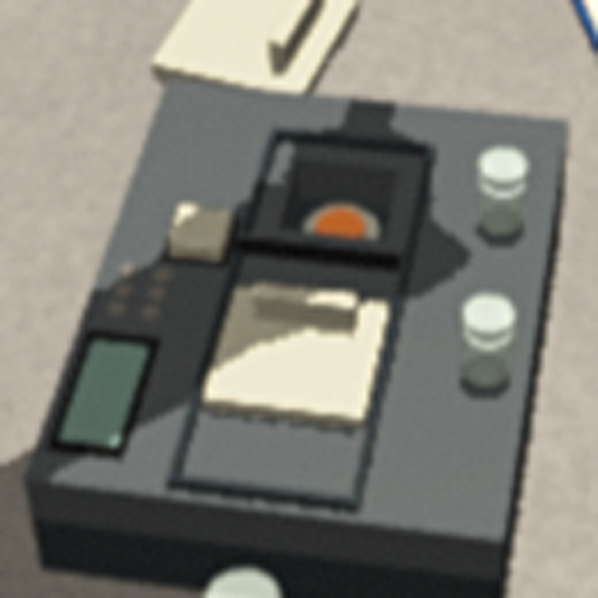

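The filter well is fully open: the filter shows at crop (342,222), and the cover lies flat in the guide around (300,355). The tab is in, the vials haven't moved, and the arm is clear, so I'll hand the job in.

```bash
python3 -c "
from station import *
print(finish_job())"
```

```text
the job is handed in; nothing more can be done
None
```

I pressed the tab fully in and slid the cover along the guide to about y = -45 mm. The last picture shows the filter well uncovered, the cover flat and the vials in place. The job is handed in, but no verdict came back.

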